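# Stamp the release mark on a sample pot's cap

### The arm

A 6-joint arm with a two-finger parallel gripper is mounted at the origin on the work surface. World frame = base frame: x ahead of the robot, y to its left, z up, the work surface at z = 0. Lengths are in mm, angles in degrees, forces in N, time in s.
With the tool pointing down it reaches from about 300 to 850 mm from the base axis. Payload 4.2 kg.
Tool frame: the origin (TCP) lies midway between the tips of the shut fingers; the grasp point (between the pads) lies 19 mm behind it; z points along the fingers, y is the line along which they close (so a half turn about z gives the same grasp; the last joint's range is limited). The gripper opens to 91 mm and grips with 3 to 60 N. Pads are 32 mm wide; open, the fingers measure 118 mm over their backs; the gripper's body (76 mm by 178 mm) begins 60 mm behind the grasp point.
Start: joints at [-67.208, 18.312, 89.639, -0, 72.044, -1.146], TCP at [233.313, -525.559, 178.676] pointing down, gripper open.
Joint ranges: [-177.97, 177.97], [-48.28, 115.42], [12.27, 149.76], [-77.06, 257.06], [2.81, 150.46], [-146.56, 146.56]. Speed limits (degrees/s): [147.25, 147.25, 180, 180, 180, 180].

### API

Orientations are given as [roll, pitch, yaw] about the fixed x, y, z axes, in that order (R = Rz(yaw) Ry(pitch) Rx(roll)).
In Python, from workcell import env gives the robot as it stands.
- The arm moves only by the shell command python3 -m jog 'ROWS' [FORCE]. ROWS is a JSON object of lists of equal length, an entry for each row: "jaw": the finger opening in mm, from 0 to 91.2; "slide": the shift along the tool's x, y, z in units of 30 mm (1.0 is 30 mm), a list of three; "spin": the turn about the tool's z in units of 8 degrees (1.0 is 8 degrees). In form: {"jaw": [jaw, ...], "slide": [[dx, dy, dz], ...], "spin": [spin, ...]}. A call has 1 to 10 rows; each row shifts and turns the commanded pose from where the row before left it, along the tool's axes as they then stand; what a row does not reach is not made up. A row lasts 1/10 s, in which the tool goes at most 50 mm and 8.59 degrees, less where a joint would pass 70% of its speed; a pose out of reach is approached as far as the arm can. A call is refused whole if a number of a shift passes 1 or a number of a turn 1, either way. A call with a gripper value outside its range is refused whole. The fingers move at their own pace and stop on an object; FORCE is the grip in N (left out, the last holds). Time passes only in rows, so rows that do not move let the fingers close. It gives the time, the measured TCP pose, the force, the opening and the grip force at its end, in the units of the state.
- env.state(): the state, without advancing time (a new reading comes with each control period).
- env.grab_frame(name): name is "scene" or "side" or "wrist"; returns the picture (480x640x3 uint8, red, green, blue); there is no depth.
- env.camera_model(name): a dict with "fx", "fy", "cx", "cy" (pixels), "camera_from_world" (4x4, takes a point from world to camera coordinates). Camera axes: x right, y up, looking along -z (the intrinsics and any distortion apply to the point x, -y, -z); pixel columns grow to the right and rows downward; lengths in mm; the calibration is good to about 2 mm. A picture is of the moment at which its call begins: read the wrist's pose just before it. camera_model takes no time and is no camera call; for the wrist camera it gives the pose at the moment of the call.
- env.job_done(): hands the job in; it is judged then, once.
The state is a dict: "time_s": time; "qpos": joint angles; "qvel": joint speeds; "effort": joint torques, N m; "ee_pos": TCP position; "ee_rot": TCP orientation; "force": force on the tool from outside, world axes, zero at the start; "torque": the same for the moment, N m; "gripper_width": finger opening in mm; "gripper_force": force on a finger pad.
Only numpy, scipy, OpenCV 4.12 (cv2) and the standard library are available. Lean on these libraries where they do the work, as an engineer would, in place of code of your own. Each camera call takes 0.05 s, during which the arm holds its last target. There are 200 camera calls.

### The job

Take the blue-handled spring stamp out of its stand and mark the cap of the sample pot with the blue ring: set the stamp down upright inside the ring, press it squarely with a steady 12 N or so (more than 10, less than 15, and never as much as 20) for at least one full second, then lift it straight off without sliding or shifting the pot. Put the stamp back upright in its stand, let go, and leave every other thing on the bench where it is.

Things in the scene. Friction and masses are not known exactly. Their poses are not given: they have to be found in the camera images.
- stamp: Upright hand stamp, 0.18 kg, 97 mm tall. Origin: centre of its marking face (spring relaxed); z up along it. From the bottom: brass face 24 mm wide, barrel 29 mm (14-30 mm up), black shoulder plate 42 mm (30-37 mm up), blue square grip 28 x 28 mm (37-93 mm up, flats facing its x and y axes), black end cap. Grip firmly (40 N or more) on two facing flats about 65 mm up.
- stamp_face: Brass marking face, 24 mm wide, carried by the stamp on a spring in the barrel. Origin: centre of its lower face; z up along the stamp. It starts to give at 4 N, then sinks in by 1 mm per 4 N (2 mm at 12 N); hard stop at 5 mm (24 N).
- stand: Grey stamp stand fixed to the bench: round base plate 90 mm wide, 6 mm thick, with an eight-sided collar 36 mm wide inside, its rim 26 mm above the bench. Origin: centre of its underside on the bench, z up. The stamp stands in the collar with its face on the base plate, 6 mm above the bench; about 3.5 mm free on each side of the barrel.
- pot_blue: Pot to mark: loose, amber, about 0.15 kg, 64 mm wide, red screw cap with a round white label and a BLUE ring 36 mm inside, 51 mm outside. Origin: centre of its underside on the bench, z up; the ring is centred on this axis. The flat cap top is 62 to 74 mm above the bench, depending on how far it is screwed on: not reported, feel or see it. The cap does not give.
- pot_green: Sample pot, brown, with a red cap and a GREEN ring, 64 mm across, top 64 mm above the bench; origin at the centre of its underside. Leave alone.
- pot_yellow: Sample pot, cream, with a red cap and a YELLOW ring, 64 mm across, top 64 mm above the bench; origin at the centre of its underside. Leave alone.
- wash_bottle: White wash bottle with blue cap and bent spout, 70 mm across, 190 mm tall; origin at the centre of its underside. Leave alone.
- cup_a: Low sample cup with white lid, yellow-brown, 74 mm across, 41 mm tall; origin at the centre of its underside. Leave alone.
- cup_b: Low sample cup with white lid, red-brown, 74 mm across, 41 mm tall; origin at the centre of its underside. Leave alone.
- reagent: White reagent bottle with blue cap, 70 mm across, 150 mm tall; origin at the centre of its underside. Leave alone.
There are look-alikes about, which are no part of the job. There is more than one size of the stamp; the one meant has the size given above.

How it is judged:
By the outcome, as a careful person would: the job done as asked, in the order asked, and still so for the second after the job is handed in, with the robot touching nothing.
It also fails if it takes over 58 s, if anything falls off the work surface, if the arm or the gripper's body presses on something with over 40 N, if the wrist force passes 120 N, or if a joint passes its speed limit or range.

## Working session

There is one attempt and no reset: what is moved stays moved. The work goes in short steps, Python scripts to look and compute and a shell command to move; the robot and the scene stay as the last step left them, time stands still between calls to the robot, and variables do not carry over. Pictures are saved under pics/ and viewed, at most 10 in all, crops included, and the job is handed in when it is done.

```bash
mkdir -p pics; ls; python3 - <<'E'
from workcell import env
import cv2,numpy as np
s=env.state();print({k:np.round(v,2).tolist() for k,v in s.items()})
ims=[]
for n in["scene","side","wrist"]:
    i=env.grab_frame(n)[:,:,::-1];cv2.imwrite(f"pics/{n}0.png",i)
    m=env.camera_model(n);print(n,{k:(np.round(v,3).tolist()) for k,v in m.items()})
E
```

```text
pics
{'time_s': 0.0, 'qpos': [-67.21, 18.35, 89.71, 0.0, 72.04, -1.14], 'qvel': [0.01, 0.04, 0.02, -0.08, -0.03, -0.09], 'effort': [-0.0, -41.25, -23.2, 0.07, 0.05, -0.0], 'ee_pos': [233.09, -525.02, 177.82], 'ee_rot': [-179.9, -0.0, 23.94], 'force': [-0.0, 0.52, 0.27], 'torque': [-0.01, 0.02, -0.01], 'gripper_force': 0.0, 'gripper_width': 91.14}
scene {'fx': 524.798, 'fy': 524.798, 'cx': 327.559, 'cy': 242.239, 'camera_from_world': [[-0.759, 0.652, -0.008, 432.354], [-0.435, -0.497, 0.75, 244.86], [0.485, 0.573, 0.661, -1571.935], [0.0, 0.0, 0.0, 1.0]]}
side {'fx': 596.827, 'fy': 596.827, 'cx': 322.736, 'cy': 244.966, 'camera_from_world': [[0.754, -0.657, -0.013, -415.879], [0.348, 0.382, 0.856, -266.902], [-0.557, -0.65, 0.517, -1404.116], [0.0, 0.0, 0.0, 1.0]]}
wrist {'fx': 354.293, 'fy': 354.293, 'cx': 316.731, 'cy': 239.319, 'camera_from_world': [[0.406, -0.914, -0.001, -574.806], [0.881, 0.391, -0.265, 29.704], [0.242, 0.107, 0.964, -390.193], [0.0, 0.0, 0.0, 1.0]]}
```

View pics/scene0.png

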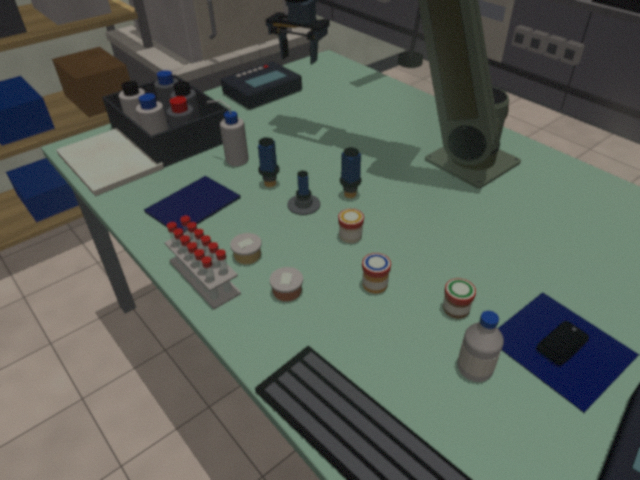

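View pics/side0.png

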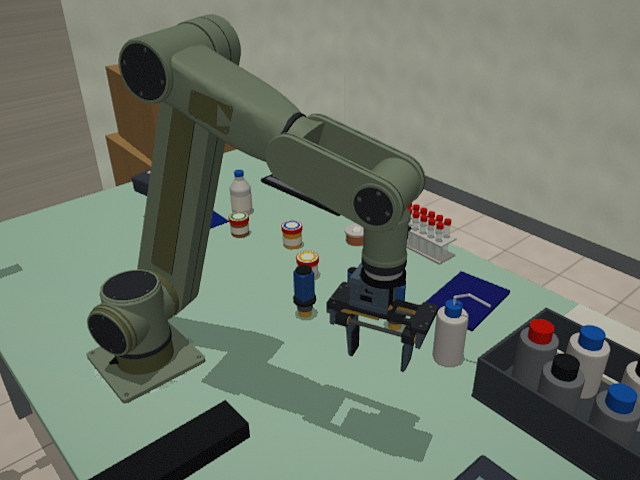

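Scene: three blue-handled stamps at (304,187) in the grey stand (304,203), and bigger free-standing ones at (268,162) and (350,172). Pots are blue ring (376,264), green (460,290) and yellow (351,217). The one in the stand is small enough to fit. I'll confirm this with a crop and measured heights.

```bash
cat > h.py <<'E'
from workcell import env
import cv2,numpy as np
def ray(m,u,v):
    T=np.array(m["camera_from_world"]);R=T[:3,:3];c=-R.T@T[:3,3]
    d=R.T@np.array([(u-m["cx"])/m["fx"],-(v-m["cy"])/m["fy"],-1]);return c,d
def onz(m,u,v,z):
    c,d=ray(m,u,v);return c+d*(z-c[2])/d[2]
def proj(m,p):
    T=np.array(m["camera_from_world"]);q=T[:3,:3]@np.array(p,float)+T[:3,3]
    return np.array([m["cx"]+m["fx"]*q[0]/-q[2],m["cy"]-m["fy"]*q[1]/-q[2]])
E
python3 - <<'E'
from h import *
m=env.camera_model("scene");print({k:v for k,v in m.items() if k not in("camera_from_world",)})
for n,u,v,z in [("stand",304,204,4),("stamptop",304,174,103),("ring",376,264,68),("green",460,289,64),("yellow",351,217,64),("bigA base",268,183,0),("bigB base",350,194,0)]:
    print(n,onz(m,u,v,z).round(1))
i=cv2.imread("pics/scene0.png")[130:310,230:420];cv2.imwrite("pics/c1.png",cv2.resize(i,None,fx=3,fy=3,interpolation=cv2.INTER_CUBIC))
E
```

```text
{'fx': 524.7978944375161, 'fy': 524.7978944375161, 'cx': 327.5594467163837, 'cy': 242.2392080442273}
stand [ 516. -160.    4.]
stamptop [ 515.6 -154.5  103. ]
ring [584.  178.9  68. ]
green [502.6 344.1  64. ]
yellow [510.7  19.   64. ]
bigA base [ 528.1 -308.7    0. ]
bigB base [ 388.7 -115.9    0. ]
```

View pics/c1.png

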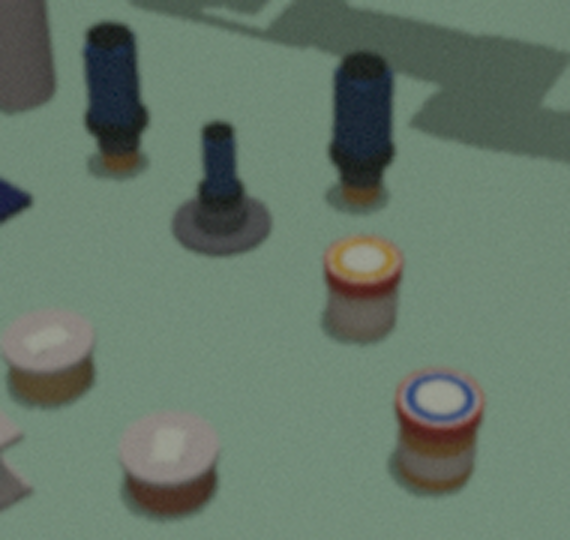

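The crop shows the stand's stamp top at z≈103 (6+97), right under its base at (516,-158). The two others are clearly larger, so they are look-alikes. Next I'll rise and move the wrist camera near it.

```bash
python3 - <<'E'
from h import *
from scipy.spatial.transform import Rotation as Ro
m=env.camera_model("wrist");s=env.state()
T=np.array(m["camera_from_world"]);R=Ro.from_euler("xyz",s["ee_rot"],degrees=True).as_matrix()
c=-T[:3,:3].T@T[:3,3]
print("cam in tool",R.T@(c-s["ee_pos"]),"look in tool",R.T@(-T[2,:3]))
print("toolaxes",R.round(3).tolist())
# tcp target so that stamp appears near optical axis: TCP z 240
print("scene offset (tool)",R.T@(np.array([516,-157,240])-s["ee_pos"]))
E
python3 -m jog '{"jaw":[91,91,91,91],"slide":[[0,0,-1],[0,0,-1],[0,0,-1],[0,0,0]],"spin":[0,0,0,0]}' 40
```

```text
cam in tool [  74.59780027    0.31444022 -205.58711153] look in tool [-2.64803410e-01  3.47159426e-04  9.64302356e-01]
toolaxes [[0.914, 0.406, -0.001], [0.406, -0.914, 0.001], [0.0, -0.001, -1.0]]
scene offset (tool) [ 407.9063031  -221.80564634  -61.69287399]
time_s: 0.55
ee_pos: [234.2, -527.5, 273.0]
ee_rot: [179.5, 0.0, 23.9]
force: [-0.5, -0.3, -0.0]
gripper_width: 91.4
gripper_force: 0.0
```

```bash
python3 -m jog '{"jaw":[91,91,91,91,91,91,91],"slide":[[1,-0.54,0],[1,-0.54,0],[1,-0.54,0],[1,-0.54,0],[1,-0.54,0],[1,-0.54,0],[1,-0.54,0]],"spin":[0,0,0,0,0,0,0]}'
python3 -m jog '{"jaw":[91,91,91,91,91,91,91,91],"slide":[[1,-0.54,0],[1,-0.54,0],[1,-0.54,0],[1,-0.54,0],[1,-0.54,0],[0.5,-0.3,0],[0,0,0],[0,0,0]],"spin":[0,0,0,0,0,0,0,0]}'
python3 - <<'E'
from h import *
import json
m=env.camera_model("wrist");i=env.grab_frame("wrist");cv2.imwrite("pics/w1.png",i[:,:,::-1]);
json.dump({k:np.array(v).tolist() for k,v in m.items()},open("w1.json","w"))
print(proj(m,[516,-157,103]),proj(m,[516,-157,6]))
E
```

```text
time_s: 1.25
ee_pos: [379.5, -335.2, 267.6]
ee_rot: [-179.9, 0.0, 23.9]
force: [0.8, -1.0, 0.9]
gripper_width: 90.9
gripper_force: 0.0
time_s: 2.05
ee_pos: [493.0, -187.4, 267.8]
ee_rot: [-180.0, 0.1, 24.0]
force: [-0.6, 0.5, 0.3]
gripper_width: 91.1
gripper_force: 0.0
[298.6113156  182.90753091] [302.30560184 174.49386336]
```

View pics/w1.png

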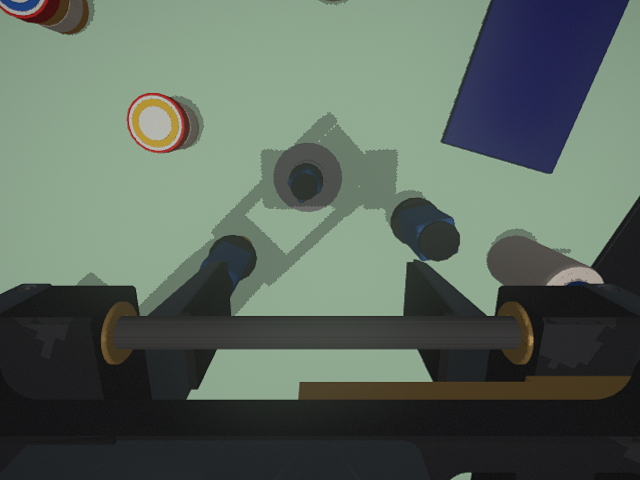

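Wrist view: stamp top (305,182) in the stand (307,177); big look-alikes at (236,255) and (437,240); yellow pot (156,123); blue pot at the top left. Next is an enlargement for the stamp's yaw.

```bash
python3 - <<'E'
from h import *
import json
m=json.load(open("w1.json"));i=cv2.imread("pics/w1.png")
c=i[130:225,255:360];h=cv2.cvtColor(c,cv2.COLOR_BGR2HSV)
e=cv2.resize(np.clip(c.astype(float)*2.2,0,255).astype(np.uint8),None,fx=6,fy=6,interpolation=cv2.INTER_CUBIC);cv2.imwrite("pics/c2.png",e)
blue=((h[...,0]>95)&(h[...,0]<130)&(h[...,1]>110)&(h[...,2]>30)).astype(np.uint8)
v=h[...,2];stand=(h[...,1]<60)&(v>60)&(v<130)
dark=(v<45)
for n,k in(("blue",blue),("dark",dark.astype(np.uint8)),("stand",stand.astype(np.uint8))):
    ct=max(cv2.findContours(k,cv2.RETR_EXTERNAL,cv2.CHAIN_APPROX_NONE)[0],key=cv2.contourArea);
    print(n,cv2.contourArea(ct),np.add(cv2.minAreaRect(ct)[0],(255,130)),cv2.minAreaRect(ct)[1:],np.add(cv2.minEnclosingCircle(ct)[0],(255,130)),cv2.minEnclosingCircle(ct)[1])
print(onz(m,305,182,103),onz(m,307.5,177,6))
E
```

```text
blue 0.5 [307.25000381 171.25      ] ((0.7071067094802856, 1.4142134189605713), 45.0) [307.5 171.5] 0.7072067856788635Traceback (most recent call last):
  File "<stdin>", line 10, in <module>
ValueError: max() iterable argument is empty
```

View pics/c2.png

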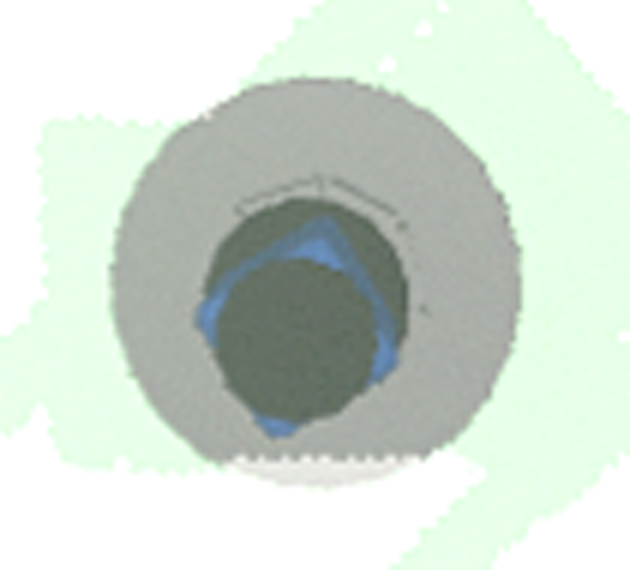

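```bash
python3 - <<'E'
from h import *
import json
m=json.load(open("w1.json"));i=cv2.imread("pics/w1.png")
P=lambda x,y,z:onz(m,255+(x-2.5)/6,130+(y-2.5)/6,z)
print("cap",P(297,340,103),"stand",P(316,281,6), "edge",P(112,281,6)[:2]-P(521,281,6)[:2])
L,B,Rr,Tp=P(203,325,99),P(278,437,99),P(388,373,99),P(319,240,99)
for a,b in((L,Rr),(B,Tp),(L,B),(B,Rr)):
    d=(b-a)[:2];print(np.hypot(*d),np.degrees(np.arctan2(d[1],d[0])))
print((L+Rr)/2,(B+Tp)/2)
c=i[130:225,255:360].astype(int)
k=((c[...,0]>c[...,2]*1.6)&(c[...,0]>c[...,1]*1.15)).astype(np.uint8)
ct=np.vstack(cv2.findContours(k,cv2.RETR_EXTERNAL,cv2.CHAIN_APPROX_NONE)[0]);print(k.sum(),cv2.minAreaRect(ct))
s=env.state();print(s["ee_pos"],s["ee_rot"],s["qpos"])
E
```

```text
cap [ 515.13630989 -163.56769602  103.        ] stand [ 516.34689831 -163.87425705    6.        ] edge [-36.13148318  81.23587218]
33.47610114065515 -80.56481965215228
35.22623770879102 11.663803114087754
23.606472455715377 -122.91275749087109
22.579069684204363 -35.79317456791623
[ 513.09005289 -164.06900624   99.        ] [ 514.76873096 -163.81418081   99.        ]
51 ((49.32585144042969, 55.421348571777344), (25.01595115661621, 24.485952377319336), 57.9946174621582)
[ 492.83308337 -187.90942563  268.05085271] [-1.79976795e+02  7.86279920e-02  2.39236747e+01] [-2.20919313e+01  1.15005078e+01  8.62499484e+01 -4.08262308e-02
  8.23208466e+01  4.39898905e+01]
```

```bash
python3 -m jog '{"jaw":[91,91,91,91,91,91,91,91,91,91],"slide":[[0,0,0],[0,0,0],[0,0,0],[0,0,0],[0.55,0.08,0],[0.55,0.08,0],[0,0,1],[0,0,1],[0,0,1],[0,0,0]],"spin":[-1,-1,-1,-0.95,0,0,0,0,0,0]}'
python3 - <<'E'
from h import *
import json
m=env.camera_model("wrist");s=env.state();i=env.grab_frame("wrist");cv2.imwrite("pics/w2.png",i[:,:,::-1]);
json.dump({k:np.array(v).tolist() for k,v in m.items()},open("w2.json","w"))
print(s["ee_pos"],s["ee_rot"],s["qpos"],proj(m,[515.5,-163.5,103]))
c=np.clip(i[:,:,::-1]*1.8,0,255).astype(np.uint8)[100:400,180:480]
cv2.imwrite("pics/c3.png",cv2.resize(c,None,fx=2,fy=2,interpolation=cv2.INTER_CUBIC))
E
```

```text
time_s: 3.1
ee_pos: [513.9, -161.3, 174.6]
ee_rot: [-179.5, 0.1, 55.5]
force: [-0.1, 0.3, -0.4]
gripper_width: 91.1
gripper_force: 0.0
[ 513.91248881 -161.28004585  174.6139596 ] [-1.79500195e+02  1.31725010e-01  5.54796225e+01] [-1.86535549e+01  1.54916090e+01  9.43195703e+01  1.05365042e-02
  7.07055966e+01  1.58638708e+01] [320.26517955 238.17572736]
```

View pics/c3.png

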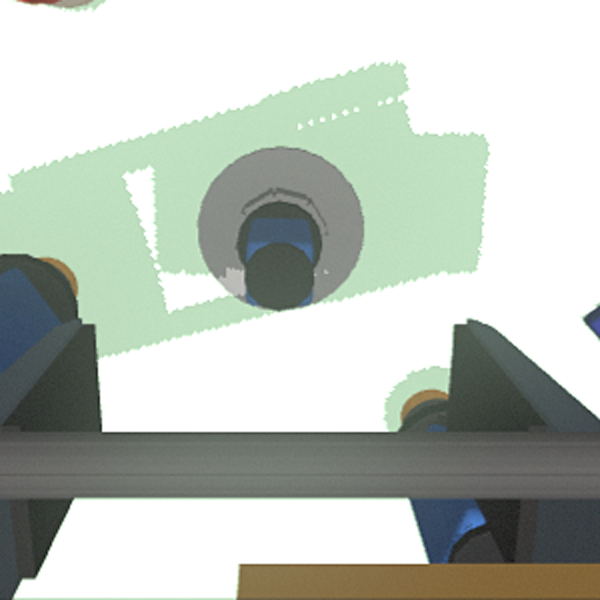

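Pads and flats are square to each other and the cap is at px (319.5,237.5) against a predicted (320.3,238.2). Descending.

```bash
python3 -m jog '{"jaw":[91,91,91,91,91,91,91],"slide":[[-0.03,0.08,0],[0,0,1],[0,0,1],[0,0,1],[0,0,0.7],[0,0,0.4],[0,0,0]],"spin":[0,0,0,0,0,0,0]}' 45
python3 - <<'E'
from h import *
m=env.camera_model("wrist");i=env.grab_frame("wrist");cv2.imwrite("pics/w3.png",i[:,:,::-1])
e=[env.state() for _ in range(3)]
print(e[0]["ee_pos"],e[0]["ee_rot"],proj(m,[515.5,-163.5,103]))
E
```

```text
time_s: 3.85
ee_pos: [518.0, -165.2, 55.6]
ee_rot: [-180.0, 0.0, 55.5]
force: [-1.0, 0.1, 0.6]
gripper_width: 91.5
gripper_force: 0.0
[ 518.66551419 -165.44608033   56.55161415] [ 1.79908742e+02 -2.36851704e-02  5.55188465e+01] [310.03898324 300.80054827]
```

View pics/w3.png

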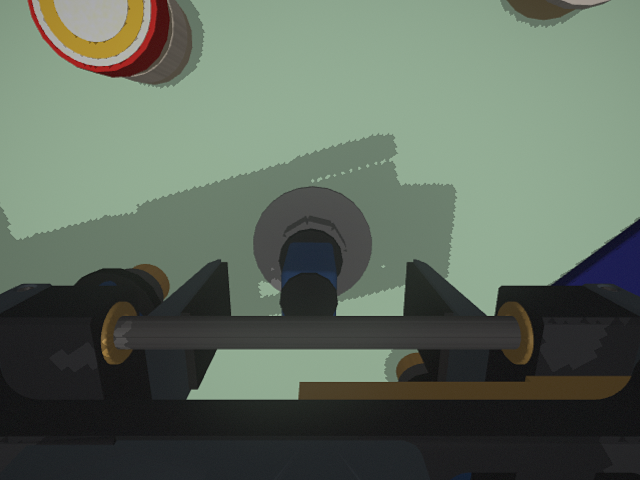

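The stamp sits 3 mm off-centre between the pads (cap px 310 against pad midline 317). I'll correct that, then close.

```bash
python3 -m jog '{"jaw":[91,91,60,20,20,20,20,20,20,20],"slide":[[0,-0.1,0.1],[0,0,0],[0,0,0],[0,0,0],[0,0,0],[0,0,0],[0,0,0],[0,0,0],[0,0,0],[0,0,0]],"spin":[0,0,0,0,0,0,0,0,0,0]}' 45
```

```text
time_s: 4.9
ee_pos: [515.1, -163.4, 52.6]
ee_rot: [180.0, 0.0, 55.5]
force: [-0.6, 0.1, 0.9]
gripper_width: 30.1
gripper_force: 0.2
```

```bash
python3 -m jog '{"jaw":[20,20,20,20],"slide":[[0,0,0],[0,0,0],[0,0,0],[0,0,0]],"spin":[0,0,0,0]}' 50
```

```text
time_s: 5.3
ee_pos: [515.1, -163.4, 52.6]
ee_rot: [-180.0, 0.0, 55.5]
force: [-1.2, 0.2, -0.1]
gripper_width: 27.8
gripper_force: 50.0
```

```bash
python3 -m jog '{"jaw":[20,20,20,20,20,20,20,20,20],"slide":[[0,0,-0.3],[0,0,-0.6],[0,0,-1],[0,0,-1],[0,0,-1],[0,0,-1],[0,0,-0.7],[0,0,0],[0,0,0]],"spin":[0,0,0,0,0,0,0,0,0]}'
python3 - <<'E'
from h import *
m=env.camera_model("scene");i=env.grab_frame("scene");cv2.imwrite("pics/s1.png",i[:,:,::-1])
s=env.state();p=s["ee_pos"];print(p,s["ee_rot"],s["force"])
# blue ring, current picture & first
for f in("pics/scene0.png","pics/s1.png"):
    a=cv2.imread(f)[240:290,350:405].astype(int)
    k=((a[...,0]>a[...,2]*1.25)&(a[...,0]>a[...,1]*1.1)).astype(np.uint8)
    y,x=np.nonzero(k);ct=np.column_stack([x,y]).astype(np.int32)
    e=cv2.fitEllipse(cv2.convexHull(ct));u,v=e[0][0]+350,e[0][1]+240;print(len(x),u,v,e[1],[onz(m,u,v,z).round(1) for z in(62,68,74)])
E
```

```text
time_s: 6.2
ee_pos: [514.7, -163.3, 220.3]
ee_rot: [-180.0, 0.0, 55.5]
force: [0.5, 1.3, -2.7]
gripper_width: 27.9
gripper_force: 50.0
[ 514.22534913 -163.08995531  219.393912  ] [-1.79869485e+02  4.19232044e-02  5.55375899e+01] [ 0.04174424  0.30462344 -2.54913042]
122 376.08031845092773 262.0601005554199 (15.263668060302734, 22.39895248413086) [array([574.9, 170.3,  62. ]), array([579.6, 174.6,  68. ]), array([584.3, 178.9,  74. ])]
123 376.12867736816406 262.0762367248535 (15.220133781433105, 22.555397033691406) [array([574.9, 170.4,  62. ]), array([579.6, 174.7,  68. ]), array([584.2, 179. ,  74. ])]
```

```bash
python3 -m jog '{"jaw":[20,20,20,20,20,20,20,20,20,20],"slide":[[0.5,-0.3,0],[1,-0.53,0],[1,-0.53,0],[1,-0.53,0],[1,-0.53,0],[1,-0.53,0],[1,-0.53,0],[1,-0.53,0],[0.9,-0.5,0],[0.3,-0.2,0]],"spin":[0,0,0,0,0,0,0,0,0,0]}'
python3 -m jog '{"jaw":[20,20,20],"slide":[[0,0,0],[0,0,0],[0,0,0]],"spin":[0,0,0]}'
python3 - <<'E'
from h import *
import json
m=env.camera_model("wrist");i=env.grab_frame("wrist");cv2.imwrite("pics/w4.png",i[:,:,::-1])
json.dump({k:np.array(v).tolist() for k,v in m.items()},open("w4.json","w"))
s=env.state();print(s["ee_pos"],s["ee_rot"],s["force"])
print(proj(m,[580,175,68]))
E
```

```text
time_s: 7.25
ee_pos: [545.4, 134.2, 218.4]
ee_rot: [-179.8, 0.1, 55.7]
force: [-0.0, -0.6, -2.1]
gripper_width: 27.7
gripper_force: 50.0
time_s: 7.55
ee_pos: [546.1, 130.4, 220.3]
ee_rot: [-180.0, 0.1, 55.5]
force: [0.7, -0.0, -1.9]
gripper_width: 27.9
gripper_force: 50.0
[546.21366528 130.39370667 220.47120782] [1.79996505e+02 4.26555578e-02 5.54495736e+01] [-0.15494324 -0.03102241 -2.69448248]
[319.04830719 161.13800247]
```

View pics/w4.png

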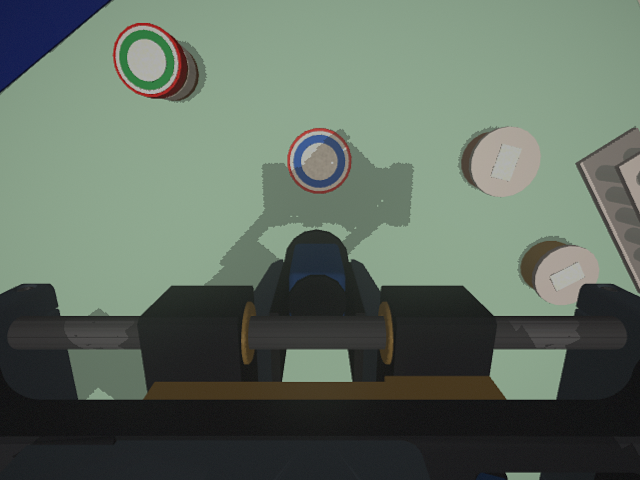

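Wrist view: blue ring centre ≈(320,160), with the held stamp at (317,290) clear of it. Now fitting the ring.

```bash
cat > ring.py <<'E'
from h import *
import json
def ring(f,m,y0,y1,x0,x1):
    a=cv2.imread(f)[y0:y1,x0:x1].astype(int)
    k=((a[...,0]>a[...,2]*1.4)&(a[...,0]>a[...,1]*1.15)&(a[...,0]>60)).astype(np.uint8)
    ct=max(cv2.findContours(k,cv2.RETR_EXTERNAL,cv2.CHAIN_APPROX_NONE)[0],key=cv2.contourArea)
    e=cv2.fitEllipse(ct);u,v=e[0][0]+x0,e[0][1]+y0;print("ring px",u,v,e[1])
    s=env.state();
    for z in(62,68,74):
        p=onz(m,u,v,z);w=np.linalg.norm(onz(m,u-max(e[1])/2,v,z)-onz(m,u+max(e[1])/2,v,z));print(z,p.round(1),"width",w.round(1))
    return u,v
if __name__=="__main__":
    ring("pics/w4.png",json.load(open("w4.json")),115,205,275,365)
E
python3 ring.py
```

```text
ring px 318.9335517883301 160.7092628479004 (50.41957473754883, 51.44858932495117)
62 [580.  175.1  62. ] width 51.6
68 [580.1 175.4  68. ] width 50.8
74 [580.3 175.7  74. ] width 49.9
```

```bash
python3 -m jog '{"jaw":[20,20,20,20,20,20,20,20],"slide":[[0.93,0.04,0],[0.94,0.04,0],[0,0,1],[0,0,1],[0,0,0.7],[0,0,0.2],[0,0,0],[0,0,0]],"spin":[0,0,0,0,0,0,0,0]}'
python3 - <<'E'
from h import *
import time
P=[];F=[]
m=env.camera_model("side")
for k in range(3):
    i=env.grab_frame("side");s=env.state();P.append(s["ee_pos"]);F.append(s["force"])
cv2.imwrite("pics/sd1.png",i[:,:,::-1]);print(np.mean(P,0),np.array(F).round(2).tolist(),s["ee_rot"])
u,v=proj(m,[580,175,75]).astype(int);print(u,v)
cv2.imwrite("pics/c4.png",cv2.resize(i[v-75:v+75,u-100:u+100,::-1],None,fx=4,fy=4,interpolation=cv2.INTER_CUBIC))
E
```

```text
time_s: 8.4
ee_pos: [581.1, 176.4, 135.1]
ee_rot: [179.9, -0.1, 55.5]
force: [-0.0, -0.6, -1.6]
gripper_width: 27.7
gripper_force: 50.0
[581.11246253 176.65741023 135.26419521] [[-0.61, 0.08, -1.99], [-0.68, -1.03, -2.09], [-0.18, 0.53, -1.26]] [ 1.79888543e+02 -1.23508348e-01  5.55238677e+01]
291 223
```

View pics/c4.png

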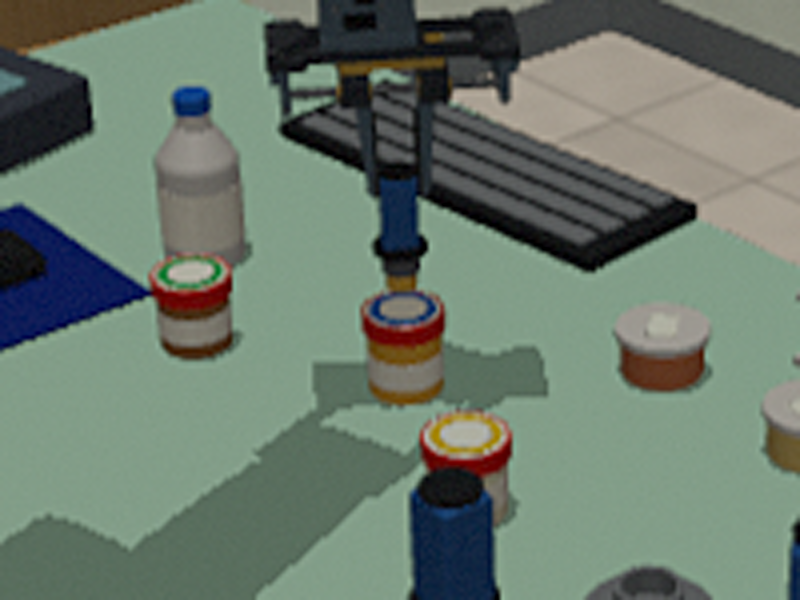

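Side crop: the stamp hangs upright over the blue pot, face at (402,288) and ring at (404,307). I'll trim by -1.5 mm, then feel down.

```bash
python3 -m jog '{"jaw":[20,20,20,20],"slide":[[-0.05,0,0.2],[0,0,0.17],[0,0,0],[0,0,0]],"spin":[0,0,0,0]}'
```

```text
time_s: 8.95
ee_pos: [579.0, 175.4, 122.2]
ee_rot: [-180.0, 0.0, 55.5]
force: [0.5, -0.7, -1.4]
gripper_width: 27.8
gripper_force: 50.0
```

```bash
python3 -m jog '{"jaw":[20,20,20],"slide":[[0,0,0.07],[0,0,0],[0,0,0]],"spin":[0,0,0]}'
```

```text
time_s: 9.25
ee_pos: [579.2, 175.4, 120.4]
ee_rot: [180.0, 0.0, 55.5]
force: [-0.1, 0.4, -3.3]
gripper_width: 27.9
gripper_force: 50.0
```

```bash
python3 -m jog '{"jaw":[20,20,20],"slide":[[0,0,0.06],[0,0,0],[0,0,0]],"spin":[0,0,0]}'
```

```text
time_s: 9.55
ee_pos: [579.2, 175.3, 118.5]
ee_rot: [-180.0, 0.0, 55.5]
force: [-0.2, 0.4, -1.7]
gripper_width: 27.8
gripper_force: 50.0
```

```bash
python3 -m jog '{"jaw":[20,20,20],"slide":[[0,0,0.06],[0,0,0],[0,0,0]],"spin":[0,0,0]}'
```

```text
time_s: 9.85
ee_pos: [579.4, 175.5, 117.0]
ee_rot: [180.0, -0.0, 55.5]
force: [0.4, 0.0, -0.7]
gripper_width: 27.2
gripper_force: 50.0
```

```bash
python3 -m jog '{"jaw":[20,20,20],"slide":[[0,0,0.04],[0,0,0],[0,0,0]],"spin":[0,0,0]}'
```

```text
time_s: 10.15
ee_pos: [579.5, 175.5, 116.4]
ee_rot: [180.0, -0.1, 55.5]
force: [-1.7, 0.0, 5.1]
gripper_width: 27.6
gripper_force: 50.0
```

```bash
python3 -m jog '{"jaw":[20,20,20],"slide":[[0,0,0.03],[0,0,0],[0,0,0]],"spin":[0,0,0]}'
```

```text
time_s: 10.45
ee_pos: [579.6, 175.6, 115.8]
ee_rot: [179.9, -0.1, 55.5]
force: [-0.4, 0.4, 7.9]
gripper_width: 27.5
gripper_force: 50.0
```

```bash
python3 -m jog '{"jaw":[20,20],"slide":[[0,0,0.022],[0,0,0]],"spin":[0,0]}'
python3 - <<'E'
from h import *
F=[]
for k in range(6):
    env.grab_frame("side");F.append(env.state()["force"])
F=np.array(F);print(F.mean(0),F[:,2].round(1),env.state()["ee_rot"])
E
```

```text
time_s: 10.65
ee_pos: [579.6, 175.6, 115.4]
ee_rot: [179.9, -0.1, 55.5]
force: [-2.6, 0.5, 8.3]
gripper_width: 27.5
gripper_force: 50.0
[-2.23603368 -0.12767087  8.59966317] [8.  7.7 9.2 9.2 7.9 9.6] [ 1.79938511e+02 -7.65379541e-02  5.55348014e+01]
```

```bash
python3 -m jog '{"jaw":[20,20],"slide":[[0,0,0.015],[0,0,0]],"spin":[0,0]}'
python3 - <<'E'
from h import *
F=[]
for k in range(10):
    env.grab_frame("side");F.append(env.state()["force"])
F=np.array(F);print(F.mean(0),F[:,2].round(1),env.state()["ee_pos"])
E
```

```text
time_s: 11.15
ee_pos: [579.7, 175.6, 115.2]
ee_rot: [179.9, -0.1, 55.5]
force: [-2.1, -0.2, 10.4]
gripper_width: 27.0
gripper_force: 50.0
[-1.88758614  0.20369178  9.85708243] [10.5  9.7  9.3  9.1 10.3 10.1  9.8  9.6  9.9 10.3] [579.64566079 175.61965095 115.22772434]
```

11.8 N on the cap, steady. I'll hold for 1.5 s more, then lift straight.

```bash
python3 -m jog '{"jaw":[20,20,20,20,20,20,20,20,20,20],"slide":[[0,0,0],[0,0,0],[0,0,0],[0,0,0],[0,0,0],[0,0,0],[0,0,0],[0,0,0],[0,0,0],[0,0,0]],"spin":[0,0,0,0,0,0,0,0,0,0]}'
python3 -m jog '{"jaw":[20,20,20,20,20,20,20,20,20,20],"slide":[[0,0,0],[0,0,0],[0,0,0],[0,0,0],[0,0,0],[0,0,-0.05],[0,0,-0.05],[0,0,-0.05],[0,0,-0.1],[0,0,-0.2]],"spin":[0,0,0,0,0,0,0,0,0,0]}'
python3 -m jog '{"jaw":[20,20,20,20,20,20],"slide":[[0,0,-0.5],[0,0,-1],[0,0,-1],[0,0,-0.5],[0,0,0],[0,0,0]],"spin":[0,0,0,0,0,0]}'
```

```text
time_s: 12.65
ee_pos: [579.6, 175.6, 115.2]
ee_rot: [179.9, -0.1, 55.5]
force: [-1.6, -0.2, 9.5]
gripper_width: 27.5
gripper_force: 50.0
time_s: 13.65
ee_pos: [578.5, 175.1, 126.2]
ee_rot: [-179.9, 0.1, 55.5]
force: [-0.4, 0.1, -2.3]
gripper_width: 27.8
gripper_force: 50.0
time_s: 14.25
ee_pos: [578.8, 175.3, 216.5]
ee_rot: [-180.0, 0.0, 55.5]
force: [0.2, -0.1, -2.4]
gripper_width: 27.5
gripper_force: 50.0
```

```bash
python3 -m jog '{"jaw":[20,20,20,20,20,20,20,20,20,20],"slide":[[-0.5,0.24,0],[-1,0.44,0],[-1,0.44,0],[-1,0.44,0],[-1,0.44,0],[-1,0.44,0],[-1,0.44,0],[-1,0.44,0],[-1,0.44,0],[-1,0.44,0]],"spin":[0,0,0,0,0,0,0,0,0,0]}'
python3 -m jog '{"jaw":[20,20,20,20,20],"slide":[[-0.7,0.3,0],[-0.3,0.14,0],[0,0,0],[0,0,0],[0,0,0]],"spin":[0,0,0,0,0]}'
python3 - <<'E'
from h import *
P=[]
for k in range(3):
    m=env.camera_model("wrist");i=env.grab_frame("wrist");P.append(env.state()["ee_pos"])
cv2.imwrite("pics/w5.png",i[:,:,::-1]);print(np.mean(P,0),env.state()["ee_rot"])
sp=env.grab_frame("scene");cv2.imwrite("pics/s2.png",sp[:,:,::-1])
m=env.camera_model("scene");a=sp[240:290,350:405,::-1].astype(int)
k=((a[...,0]>a[...,2]*1.25)&(a[...,0]>a[...,1]*1.1)).astype(np.uint8)
y,x=np.nonzero(k);e=cv2.fitEllipse(cv2.convexHull(np.column_stack([x,y]).astype(np.int32)));print(len(x),e[0][0]+350,e[0][1]+240)
E
```

```text
time_s: 15.25
ee_pos: [519.9, -132.8, 215.7]
ee_rot: [-179.9, 0.1, 55.5]
force: [0.3, 0.7, -1.2]
gripper_width: 27.5
gripper_force: 50.0
time_s: 15.75
ee_pos: [515.8, -162.0, 216.9]
ee_rot: [-180.0, -0.0, 55.6]
force: [0.4, 0.4, -2.2]
gripper_width: 27.3
gripper_force: 50.0
[ 515.90797649 -162.08246952  217.08878135] [-1.79998843e+02 -5.90882477e-03  5.56221458e+01]
126 376.1539707183838 262.12089920043945
```

```bash
python3 -m jog '{"jaw":[20,20,20,20,20,20,20,20,20],"slide":[[-0.05,0,0],[0,0,0.7],[0,0,1],[0,0,1],[0,0,1],[0,0,0.5],[0,0,0.3],[0,0,0],[0,0,0]],"spin":[0,0,0,0,0,0,0,0,0]}'
python3 - <<'E'
from h import *
P=[]
for k in range(3): env.grab_frame("side");P.append(env.state()["ee_pos"])
print(np.mean(P,0))
E
```

```text
time_s: 16.85
ee_pos: [515.6, -164.5, 82.9]
ee_rot: [179.9, -0.0, 55.5]
force: [0.6, 0.2, -2.4]
gripper_width: 27.8
gripper_force: 50.0
[ 515.82183348 -164.6152925    83.3078448 ]
```

```bash
python3 -m jog '{"jaw":[20,20,20,20,20,20],"slide":[[0.02,-0.03,0],[0,0,0.3],[0,0,0.3],[0,0,0.25],[0,0,0],[0,0,0]],"spin":[0,0,0,0,0,0]}'
```

```text
time_s: 17.6
ee_pos: [514.3, -163.3, 56.2]
ee_rot: [-180.0, 0.0, 55.5]
force: [1.0, -0.2, -1.0]
gripper_width: 27.4
gripper_force: 50.0
```

```bash
python3 -m jog '{"jaw":[20,20,20,20,20,20],"slide":[[0,0,0.05],[0,0,0.05],[0,0,0.02],[0,0,0],[0,0,0],[0,0,0]],"spin":[0,0,0,0,0,0]}'
```

```text
time_s: 18.2
ee_pos: [514.6, -163.4, 53.1]
ee_rot: [180.0, -0.0, 55.5]
force: [0.4, 1.4, -1.9]
gripper_width: 27.6
gripper_force: 50.0
```

Nearly seated. I'll go down 0.6 mm more until it touches.

```bash
python3 -m jog '{"jaw":[20,20,20],"slide":[[0,0,0.025],[0,0,0],[0,0,0]],"spin":[0,0,0]}'
```

```text
time_s: 18.5
ee_pos: [514.7, -163.4, 52.6]
ee_rot: [180.0, -0.0, 55.5]
force: [-0.0, 1.0, 0.9]
gripper_width: 27.8
gripper_force: 50.0
```

```bash
python3 -m jog '{"jaw":[32,36,45,60,80,91,91,91,91,91],"slide":[[0,0,0],[0,0,0],[0,0,0],[0,0,0],[0,0,0],[0,0,0],[0,0,0],[0,0,0],[0,0,0],[0,0,0]],"spin":[0,0,0,0,0,0,0,0,0,0]}'
python3 -m jog '{"jaw":[91,91,91,91,91,91,91,91,91],"slide":[[0,0,-0.3],[0,0,-0.7],[0,0,-1],[0,0,-1],[0,0,-1],[0,0,-1],[0,0,-1],[0,0,0],[0,0,0]],"spin":[0,0,0,0,0,0,0,0,0]}'
python3 - <<'E'
from h import *
i=env.grab_frame("wrist");j=env.grab_frame("scene")
a=np.clip(i[:300,140:500,::-1]*1.6,0,255).astype(np.uint8);b=cv2.resize(j[120:310,220:480,::-1],(440,300))
cv2.imwrite("pics/f.png",np.hstack([a,b]))
k=cv2.absdiff(cv2.imread("pics/scene0.png"),j[:,:,::-1].copy()).max(2)
p=j[240:290,350:405,::-1].astype(int);q=((p[...,0]>p[...,2]*1.25)&(p[...,0]>p[...,1]*1.1)).astype(np.uint8)
y,x=np.nonzero(q);e=cv2.fitEllipse(cv2.convexHull(np.column_stack([x,y]).astype(np.int32)));print(len(x),e[0][0]+350,e[0][1]+240)
E
```

```text
time_s: 19.5
ee_pos: [514.5, -163.3, 52.3]
ee_rot: [180.0, 0.0, 55.5]
force: [0.0, 0.1, 0.2]
gripper_width: 90.8
gripper_force: 0.0
time_s: 20.4
ee_pos: [514.5, -163.4, 233.1]
ee_rot: [179.9, -0.0, 55.5]
force: [-0.5, 0.4, -0.1]
gripper_width: 90.9
gripper_force: 0.0
125 376.0966453552246 262.04419326782227
```

View pics/f.png

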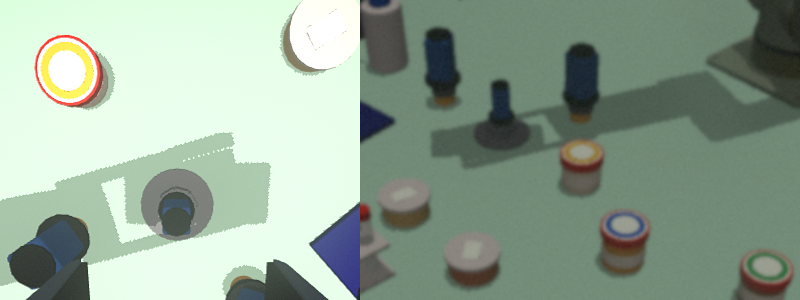

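The stamp stands upright in its stand (left view, 176,213), the gripper is clear, and the pot's ring is at the same pixel as before. Handing in.

```bash
python3 -c "
from workcell import env
print(env.job_done())"
```

```text
the job is handed in; nothing more can be done
None
```

I stamped the blue-ringed pot at about 12 N for about 2 s, lifted straight off without shifting it, put the stamp back upright in its stand and let go; the job was handed in at about 20 s, with no verdict returned.

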